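# Clear the mill out of the spice drawer, put the spice jar away and shut the drawer

## Robot

A 6-joint arm with a two-finger parallel gripper is mounted at the origin on the work surface. World frame = base frame: x ahead of the robot, y to its left, z up, the work surface at z = 0. Lengths are in m, angles in rad, forces in N, time in s.
With the tool pointing down it reaches from about 0.225 to 0.875 m from the base axis. Payload 3.4 kg.
Tool frame: the origin (TCP) lies midway between the tips of the shut fingers; the grasp point (between the pads) lies robot.hold_point_z behind it (robot.hold_point_z is the distance from the TCP to the grasp point, in m); z points along the fingers, y is the line along which they close (so a half turn about z gives the same grasp; the last joint's range is limited). The gripper opens to 85 mm and grips with 20 to 120 N. Pads are 22 mm wide; open, the fingers measure 114 mm over their backs; the gripper's body (76 mm by 85 mm) begins 54 mm behind the grasp point. The pads swing forward as they close: fully open they stand 13 mm farther back than shut.
Start: joints at [0.984, 0.276, 1.505, -0, 1.361, -0.121], TCP at [0.258, 0.514, 0.231] pointing down, gripper open.
Joint ranges: [-2.89, 2.89], [-0.75, 2.08], [0.22, 2.7], [-1.18, 4.32], [0.11, 2.71], [-2.7, 2.7]. Speed limits (rad/s): [2.57, 2.57, 3.14, 3.14, 3.14, 3.14].

## Interface

Orientations are given as [roll, pitch, yaw] about the fixed x, y, z axes, in that order (R = Rz(yaw) Ry(pitch) Rx(roll)).
In Python, from station import robot gives the robot as it stands.
- The arm moves only by the shell command python3 -m handwheel 'ROWS' [OPENING] [FORCE]. ROWS is JSON, a list of rows, each a list of 4 numbers: the shift along the tool's x, y, z as a fraction of full scale, then the turn about the tool's z as a fraction of full scale. In form: [[tx, ty, tz, roll], ...]. A call has 1 to 12 rows; each row is the pose to reach, as a shift and turn from the pose commanded when the call began, along the tool's axes at that moment, turning the shorter way round; what a row does not reach only later rows make up. Full scale, the value 1, is 20 cm for a shift and 360 degrees for a turn. A row lasts 1/10 s, in which the tool goes at most 50 mm and 8.59 degrees, less where a joint would pass 70% of its speed; a pose out of reach is approached as far as the arm can. A call with a number of a shift or a turn outside -1 to 1 is refused whole. A call with a gripper value outside its range is refused whole. OPENING is the finger opening in mm, from 0 to 85.4, set as the call begins (- or left out, the last holds). The fingers move at their own pace and stop on an object; FORCE is the grip in N (left out, the last holds). Time passes only in rows, so rows that repeat a pose let the fingers close. It gives the time, the measured TCP pose, the force, the opening and the grip force at its end, in the units of the state.
- robot.observe(): the state, without advancing time (a new reading comes with each control period).
- robot.snapshot(name): name is "scene" or "top" or "wrist"; returns a dict with "frame" (420x560x3 uint8, blue, green, red), "depth" (420x560 float32, m along the optical axis (not along the pixel's ray), 0 where there is no reading), "fx", "fy", "cx", "cy" (pixels), "R" (3x3) and "t" (3): a world point X has camera coordinates R X + t; the wrist camera has in their place "hand_eye" (4x4, takes a point from camera to tool coordinates, whose origin is the TCP and whose axes are the flange's). Camera axes: x right, y down, z forward; pixel columns grow to the right and rows downward; lengths in m; the calibration is good to about 2 mm. A picture is of the moment at which its call begins: read the wrist's pose just before it.
- robot.sign_off(): hands the job in; it is judged then, once.
The state is a dict: "time_s": time; "q": joint angles; "joint_vel": joint speeds; "joint_torque": joint torques, N m; "eef_pos": TCP position; "tcp_rot": TCP orientation; "ft_force": force on the tool from outside, world axes, zero at the start; "ft_torque": the same for the moment, N m; "width": finger opening in m; "gripper_force": force on a finger pad.
Only numpy, scipy, OpenCV 4.12 (cv2) and the standard library are available. Lean on these libraries where they do the work, as an engineer would, in place of code of your own. Each camera call takes 0.05 s, during which the arm holds its last target. There are 200 camera calls.

## Task

Someone left the tall pepper mill standing in the spice drawer, so it will not shut. Take the mill out and stand it upright on the round wooden board, then stand the small rectangular spice jar upright in the front compartment that the mill has freed, and after that slide the drawer fully shut. Set both down rather than dropping them, ease the drawer in without slamming it, and leave everything else standing where it is, the two round jars in their compartments too.

Things in the scene. Friction and masses are not known exactly. Their poses are not given: they have to be found in the camera images.
- spicebox: wooden spice cabinet fixed on the counter, 220 deep (x) x 300 wide (y) x 105 mm high, one drawer; origin: centre of its underside; the drawer opens along its own -x, towards the robot; its yaw varies. The opening's upper edge is at z = 95 mm: the mill cannot pass under it, the jars can. On top, at x = +70, y = -30 and -90 mm, stand two small fixed jars 58 mm high
- drawer (a joint): opening of the drawer in m: 0 shut, at most 0.17; starts 0.13 to 0.16 open; about 2 N of friction, stays where it is left. Its wooden front is 296 mm wide, from z = 8 to 92 mm, its face 122 mm in front of the cabinet origin when shut. Behind it lies a row of three front compartments; the space behind these is empty and stays under the cabinet top
- lip (a point): middle of the front face of the drawer's grip, a wooden lip 60 wide (y) x 14 high x 20 mm deep on the middle of the drawer front, 66 mm above the counter; moves with the drawer; same axes as the cabinet
- bay0 (a point): centre of the floor of the front compartment on the cabinet's +y side, floor 18 mm above the counter. Moves with the drawer, same axes as the cabinet. Each compartment is 110 (x) x 84 mm (y) inside, 89 mm apart centre to centre, between low walls 5 mm thick and 25 mm high above the floor (drawer sides 40 mm high)
- bay1 (a point): the same for the middle front compartment
- bay2 (a point): the same for the front compartment on the cabinet's -y side
- mill: tall turned wooden pepper mill with a narrow white band at its foot, 135 mm high, round, foot 46 mm across, standing in one of the three front compartments; its head, 42 mm across from 97 to 130 mm above its foot, is the place to grip; origin: centre of its underside; 0.14 to 0.28 kg
- jar: small rectangular clear jar with a flat wooden lid, 62 (x) x 42 (y) x 62 mm high, flat sides all the way up, standing on the cork mat; origin: centre of its underside; 0.11 to 0.22 kg
- board: round wooden serving board lying fixed on the counter, 200 mm across, 15 mm thick; origin: centre of its underside
- mat: cork mat fixed on the counter, 230 (x) x 240 (y) x 8 mm; origin: centre of its underside
- spice_a: round spice jar, 46 mm across, 58 mm high, in another front compartment; origin: centre of its underside
- spice_b: another such round spice jar, in the remaining front compartment
- canister: tall round clear canister, 72 mm across, 140 mm high, on the mat close to the rectangular jar; origin: centre of its underside
- tin: low round tin, 62 mm across, 45 mm high, on the mat on another side of the rectangular jar; origin: centre of its underside
- salt: white salt shaker, 40 mm across, 88 mm high, standing on the round board off its centre; origin: centre of its underside
- can: food can, 72 mm across, 100 mm high, beside the cabinet; origin: centre of its underside
- tall_jar: big round jar, 84 mm across, 170 mm high, beside the cabinet on its other side; origin: centre of its underside
There are look-alikes about, which are no part of the job. Several things have the shape of the board; the one meant has the colours described above.

How it is judged:
On the way, in this order (a step that is already met when the one before it is completed fails the run):
1. the mill stands upright on the round board, let go (horizontal distance between mill and board below 0.08 m and height (world z) of mill between 0.01 and 0.021 m and angle between mill's own z axis and vertical below 0.1 rad and contact force between the fingers and mill below 0.05 N), for 0.2 s.
2. the rectangular jar stands upright in the freed front compartment, let go, the drawer still at least 60 mm open (angle between jar's own z axis and vertical below 0.12 rad and ((x of jar in the frame of bay0 between -0.037 and 0.037 m and y of jar in the frame of bay0 between -0.034 and 0.034 m and z of jar in the frame of bay0 between -0.005 and 0.006 m) or (x of jar in the frame of bay1 between -0.037 and 0.037 m and y of jar in the frame of bay1 between -0.034 and 0.034 m and z of jar in the frame of bay1 between -0.005 and 0.006 m) or (x of jar in the frame of bay2 between -0.037 and 0.037 m and y of jar in the frame of bay2 between -0.034 and 0.034 m and z of jar in the frame of bay2 between -0.005 and 0.006 m)) and contact force between the fingers and jar below 0.05 N and value of joint drawer above 0.06 m), for 0.2 s.
3. the drawer is fully shut (value of joint drawer below 0.005 m), for 0.2 s.
At the end, for the whole second after the job is handed in: Mill upright on the board (axis within 80 mm of its centre), rectangular jar upright on the floor of the freed front compartment, both released and at rest (uprights within 0.1 rad), both round jars in their compartments, drawer shut to within 5 mm (all of step 1 and angle between jar's own z axis and vertical below 0.12 rad and ((x of jar in the frame of bay0 between -0.037 and 0.037 m and y of jar in the frame of bay0 between -0.034 and 0.034 m and z of jar in the frame of bay0 between -0.005 and 0.006 m) or (x of jar in the frame of bay1 between -0.037 and 0.037 m and y of jar in the frame of bay1 between -0.034 and 0.034 m and z of jar in the frame of bay1 between -0.005 and 0.006 m) or (x of jar in the frame of bay2 between -0.037 and 0.037 m and y of jar in the frame of bay2 between -0.034 and 0.034 m and z of jar in the frame of bay2 between -0.005 and 0.006 m)) and value of joint drawer below 0.005 m and contact force between the fingers and jar below 0.05 N and linear speed of each of mill, jar below 0.02 m/s and ((horizontal distance between spice_a and bay0 below 0.045 m and z of spice_a in the frame of bay0 below 0.006 m) or (horizontal distance between spice_a and bay1 below 0.045 m and z of spice_a in the frame of bay1 below 0.006 m) or (horizontal distance between spice_a and bay2 below 0.045 m and z of spice_a in the frame of bay2 below 0.006 m)) and ((horizontal distance between spice_b and bay0 below 0.045 m and z of spice_b in the frame of bay0 below 0.006 m) or (horizontal distance between spice_b and bay1 below 0.045 m and z of spice_b in the frame of bay1 below 0.006 m) or (horizontal distance between spice_b and bay2 below 0.045 m and z of spice_b in the frame of bay2 below 0.006 m))); the robot touches nothing.
It fails at once if the canister, tin, salt shaker, food can or big jar is pushed more than 30 mm or knocked over (distance of any of canister, tin, salt, can, tall_jar from where it was at the start of the episode above 0.03 m or angle between any of canister, tin, salt, can, tall_jar's own z axis and vertical above 0.3 rad).
It fails at once if one of the round spice jars in the drawer is tipped over (angle between any of spice_a, spice_b's own z axis and vertical above 0.4 rad).
It fails at once if the mill or the rectangular jar is dropped (moves faster than 0.5 m/s out of the fingers, a fall of about 13 mm) ((linear speed of mill above 0.5 m/s and contact force between the fingers and mill below 0.05 N) or (linear speed of jar above 0.5 m/s and contact force between the fingers and jar below 0.05 N)).
It fails at once if the drawer is slammed (closes faster than 0.5 m/s) (velocity of joint drawer below -0.5 m/s).
It also fails if it takes over 72 s, if anything falls off the work surface, if the arm or the gripper's body presses on something with over 40 N, if the wrist force passes 120 N, or if a joint passes its speed limit or range.

## Working session

There is one attempt and no reset: what is moved stays moved. The work goes in short steps, Python scripts to look and compute and a shell command to move; the robot and the scene stay as the last step left them, time stands still between calls to the robot, and variables do not carry over. Pictures are saved under pics/ and viewed, at most 10 in all, crops included, and the job is handed in when it is done.

```bash
mkdir -p pics; ls; python3 - <<'E'
from station import robot
import cv2,numpy as np,pickle
o=robot.observe();print({k:np.round(v,3) for k,v in o.items()},robot.hold_point_z)
for n in("scene","top"):
    s=robot.snapshot(n);cv2.imwrite(f"pics/{n}.png",s["frame"]);pickle.dump(s,open(n+".pkl","wb"))
    print(n,s["fx"],s["cx"],s["cy"],np.round(-s["R"].T@s["t"],3),(s["depth"]>0).mean())
E
```

```text
pics
{'time_s': np.float64(0.0), 'q': array([ 0.984,  0.277,  1.506, -0.   ,  1.361, -0.121]), 'joint_vel': array([ 0.   ,  0.002,  0.001, -0.001, -0.   ,  0.002]), 'joint_torque': array([-1.0000e-03, -4.1678e+01, -2.4580e+01, -0.0000e+00,  1.1000e-02,
        0.0000e+00]), 'eef_pos': array([0.258, 0.513, 0.23 ]), 'tcp_rot': array([-3.14 , -0.   ,  2.676]), 'ft_force': array([-0.795,  0.454, -0.017]), 'ft_torque': array([-0.011,  0.031, -0.018]), 'gripper_force': np.float64(0.0), 'width': np.float64(0.085)} 0.0187
scene 389.9733864810867 285.54072698885454 204.37152612961162 [ 0.988 -0.713  0.833] 0.9963818027210884
top 429.62092169505587 275.084748567591 210.6871056405931 [0.446 0.004 1.214] 0.9961904761904762
```

View pics/top.png

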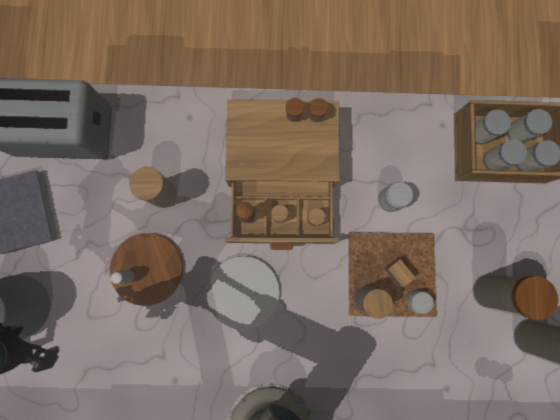

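View pics/scene.png

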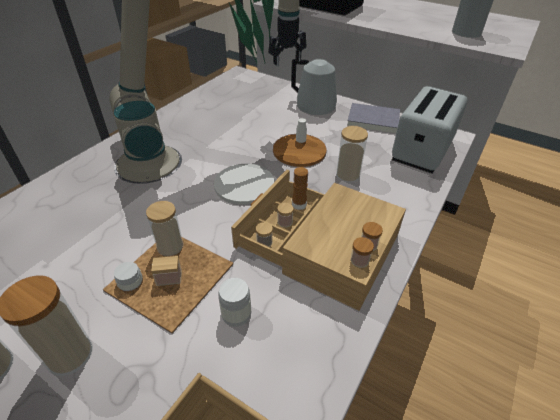

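In the top view the image right is −y and down is −x.
- **Mill candidates:** the mill is at (245,210), in the left bay (bay0). The look-alikes are the fixed jars on the cabinet top at (294,108) and (318,108), and the round spice jars at (280,212) and (317,215).
- **Board candidates:** the brown board is at (147,270) with the salt at (123,278). The white plate at (243,290) has the same shape, so I choose the brown one.
- **Jar:** it is the square wooden lid at (401,272). The canister is at (377,303) and the tin at (422,303).

Next I'll measure these and check them in one crop.

```bash
cat > h.py <<'E'
import numpy as np,cv2
def cloud(s):
    d=s["depth"];v,u=np.indices(d.shape)
    P=np.stack([(u-s["cx"])/s["fx"]*d,(v-s["cy"])/s["fy"]*d,d],-1)
    return (P-s["t"])@s["R"]
def sel(W,xy,r,z0,z1):
    m=(np.hypot(W[...,0]-xy[0],W[...,1]-xy[1])<r)&(W[...,2]>z0)&(W[...,2]<z1)
    return m
def circ(W,px,z0,z1,r=.06):
    p=W[px[1],px[0]];m=sel(W,p,r,z0,z1).astype(np.uint8)
    n,l=cv2.connectedComponents(m); k=l[px[1],px[0]]
    q=W[l==k]
    (c,R)=cv2.minEnclosingCircle(q[:,:2].astype(np.float32))
    return np.round([*c,R,*q.mean(0),len(q)],4)
E
python3 - <<'E'
import pickle
from h import *
s=pickle.load(open("top.pkl","rb"));W=cloud(s)
for n,p,z0,z1,r in [("mill",(245,210),.12,.17,.05),("board",(160,280),.008,.022,.13),("salt",(123,278),.05,.12,.05),("canister",(377,303),.125,.17,.06),("tin",(422,303),.04,.07,.06),("jar",(401,272),.06,.09,.07),("sp1",(280,212),.06,.09,.05),("sp2",(317,215),.06,.09,.05),("can",(398,195),.09,.12,.06),("talljar",(146,183),.15,.2,.07)]:
    print(n,np.round(W[p[1],p[0]],3),circ(W,p,z0,z1,r))
p=W[272,401];m=sel(W,p,.06,.06,.085);q=W[m][:,:2].astype(np.float32);print("jar rect",cv2.minAreaRect(q))
m=(W[...,2]>.1)&(W[...,2]<.112)&(W[...,0]>.45)&(abs(W[...,1])<.25)&(W[...,1]>-.2)
q=W[m][:,:2].astype(np.float32);print("cab top",cv2.minAreaRect(q))
# drawer front top z~.092
m=(abs(W[...,2]-.092)<.008)&(W[...,0]>.3)&(W[...,0]<.45)&(W[...,1]<.13)&(W[...,1]>-.18);q=W[m][:,:2].astype(np.float32);print("front",cv2.minAreaRect(q),m.sum())
m=(abs(W[...,2]-.073)<.008)&(W[...,0]>.3)&(W[...,0]<.37)&(abs(W[...,1])<.1);q=W[m];print("lip",q.mean(0),q.min(0),q.max(0),len(q))
a=s["frame"][170:320,220:450];cv2.imwrite("pics/c1.png",cv2.resize(a,None,fx=3.4,fy=3.4,interpolation=2))
E
```

```text
mill [0.57  0.078 0.152] [5.728e-01 7.950e-02 2.150e-02 5.710e-01 7.840e-02 1.506e-01 2.340e+02]
board [0.386 0.314 0.016] [4.156e-01 3.560e-01 1.007e-01 4.120e-01 3.432e-01 1.610e-02 3.483e+03]
salt [0.392 0.39  0.092] [3.944e-01 4.028e-01 2.020e-02 3.942e-01 3.974e-01 8.710e-02 2.370e+02]
canister [ 0.352 -0.252  0.145] [ 3.521e-01 -2.535e-01  3.600e-02  3.527e-01 -2.521e-01  1.478e-01
  7.380e+02]
tin [ 0.347 -0.394  0.053] [ 3.504e-01 -3.948e-01  3.050e-02  3.506e-01 -3.928e-01  5.220e-02
  4.340e+02]
jar [ 0.428 -0.334  0.068] [ 4.263e-01 -3.362e-01  3.690e-02  4.265e-01 -3.346e-01  7.040e-02
  3.970e+02]
sp1 [ 0.576 -0.01   0.081] [ 5.754e-01 -9.200e-03  2.300e-02  5.745e-01 -9.200e-03  7.670e-02
  2.350e+02]
sp2 [ 0.571 -0.108  0.078] [ 5.688e-01 -1.077e-01  2.280e-02  5.686e-01 -1.077e-01  7.650e-02
  2.370e+02]
can [ 0.628 -0.318  0.1  ] [ 6.310e-01 -3.224e-01  3.480e-02  6.305e-01 -3.213e-01  1.001e-01
  5.380e+02]
talljar [0.628 0.324 0.168] [6.290e-01 3.226e-01 4.230e-02 6.273e-01 3.205e-01 1.703e-01 9.590e+02]
jar rect ((0.42612725496292114, -0.3358311951160431), (0.0626835972070694, 0.042594581842422485), 39.842247009277344)
cab top ((0.716382622718811, -0.011979058384895325), (0.32441896200180054, 0.30050426721572876), 0.9589362740516663)
front ((0.0, 0.0), (0.0, 0.0), 0.0) 0<stdin>:11: RuntimeWarning: Mean of empty slice.
  ret = um.true_divide(
Traceback (most recent call last):
ValueError: zero-size array to reduction operation minimum which has no identity
```

```bash
python3 - <<'E'
import pickle
from h import *
s=pickle.load(open("top.pkl","rb"));W=cloud(s)
X,Y,Z=W[...,0],W[...,1],W[...,2]
m=(abs(Z-.105)<.006)&(X>.6)&(X<.85)&(Y>-.2)&(Y<.2)
print("cab",cv2.minAreaRect(W[m][:,:2].astype(np.float32)))
m=(abs(Z-.092)<.008)&(X>.43)&(X<.54)&(Y>-.18)&(Y<.15);q=W[m]
print("front",cv2.minAreaRect(q[:,:2].astype(np.float32)),m.sum(),q.mean(0))
f=np.polyfit(q[:,1],q[:,0],1);print("slope deg",np.degrees(np.arctan(f[0])))
m=(abs(Z-.073)<.008)&(X>.43)&(X<.52)&(abs(Y)<.1);q=W[m];print("lip",q.mean(0),q.min(0),q.max(0),len(q))
for r in(200,225,232):print(r,[(u,*np.round(W[r,u],3)) for u in range(232,338,5)])
a=s["frame"][170:320,220:450];cv2.imwrite("pics/c1.png",cv2.resize(a,None,fx=3.4,fy=3.4,interpolation=2))
E
```

```text
cab ((0.7543168067932129, -0.0113772451877594), (0.19507357478141785, 0.3005486726760864), 1.0085468292236328)
front ((0.503560483455658, -0.017016634345054626), (0.012046302668750286, 0.2922266721725464), 1.106279969215393) 527 [ 0.50330357 -0.01281557  0.09270703]
slope deg -1.1187915615339337
lip [ 0.48914123 -0.02207419  0.07373762] [ 0.4781293  -0.09665735  0.06728392] [0.49942685 0.01163763 0.08088586] 193
200 [(232, np.float64(0.607), np.float64(0.121), np.float64(0.06)), (237, np.float64(0.614), np.float64(0.111), np.float64(0.02)), (242, np.float64(0.614), np.float64(0.097), np.float64(0.02)), (247, np.float64(0.615), np.float64(0.083), np.float64(0.018)), (252, np.float64(0.615), np.float64(0.069), np.float64(0.017)), (257, np.float64(0.616), np.float64(0.055), np.float64(0.015)), (262, np.float64(0.616), np.float64(0.041), np.float64(0.019)), (267, np.float64(0.616), np.float64(0.027), np.float64(0.019)), (272, np.float64(0.617), np.float64(0.013), np.float64(0.016)), (277, np.float64(0.617), np.float64(-0.001), np.float64(0.018)), (282, np.float64(0.617), np.float64(-0.01
[... 2866 characters left out ...]
loat64(0.528), np.float64(-0.032), np.float64(0.018)), (292, np.float64(0.528), np.float64(-0.046), np.float64(0.02)), (297, np.float64(0.527), np.float64(-0.058), np.float64(0.043)), (302, np.float64(0.529), np.float64(-0.074), np.float64(0.017)), (307, np.float64(0.529), np.float64(-0.087), np.float64(0.023)), (312, np.float64(0.53), np.float64(-0.101), np.float64(0.017)), (317, np.float64(0.53), np.float64(-0.115), np.float64(0.019)), (322, np.float64(0.531), np.float64(-0.129), np.float64(0.02)), (327, np.float64(0.531), np.float64(-0.144), np.float64(0.015)), (332, np.float64(0.529), np.float64(-0.151), np.float64(0.06)), (337, np.float64(0.534), np.float64(-0.174), np.float64(-0.001))]
```

View pics/c1.png

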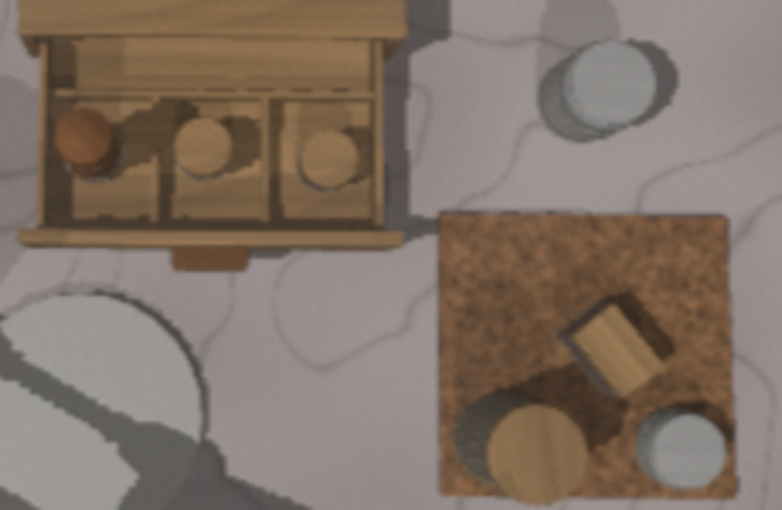

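Fits: yaw is about +1.05°, the drawer about 0.147 m open, and bay0 about (0.563, 0.0755). The crop confirms the mill (85,140) in the left bay, and the jar lid (615,350) with clear room on its +x side.

```bash
cat > go.py <<'E'
import sys,numpy as np
from station import robot
from scipy.spatial.transform import Rotation as R
o=robot.observe();r=R.from_euler("xyz",o["tcp_rot"])
a=[float(v) for v in sys.argv[1:]]
d=np.array(a[:3])-o["eef_pos"];t=r.inv().apply(d)/.2
ro=0
if len(a)>3:
    e=(np.radians(a[3])-o["tcp_rot"][2]+np.pi/2)%np.pi-np.pi/2; ro=-np.degrees(e)/360
print("pos",o["eef_pos"].round(4),"rpy",np.degrees(o["tcp_rot"]).round(1),"q5",o["q"][5].round(2),"F",o["ft_force"].round(1),"w",round(float(o["width"]),4),"t",o["time_s"])
print("shift",t.round(4),"roll",round(ro,4))
E
python3 go.py .572 .0785 .231
```

```text
pos [0.258  0.5134 0.2305] rpy [-179.9   -0.   153.3] q5 -0.12 F [-0.2 -0.5 -0.8] w 0.0853 t 0.1
shift [-2.3792e+00 -1.2375e+00 -9.0000e-04] roll 0
```

```bash
python3 -m handwheel '[[-0.2,-0.1,0,0],[-0.4,-0.2,0,0],[-0.6,-0.3,0,0],[-0.8,-0.41,0,0]]' 85
python3 -m handwheel '[[-0.2,-0.1,0,0],[-0.4,-0.2,0,0],[-0.6,-0.3,0,0],[-0.8,-0.41,0,0]]'
python3 -m handwheel '[[-0.2,-0.1,0,0],[-0.4,-0.2,0,0],[-0.6,-0.3,0,0],[-0.76,-0.41,0,0],[-0.76,-0.41,0,0],[-0.76,-0.41,0,0]]'
python3 go.py .572 .0785 .108
```

```text
time_s: 0.5
eef_pos: [0.365, 0.3673, 0.2309]
tcp_rot: [-3.141, -0.0, 2.677]
ft_force: [0.8, 0.5, -0.1]
width: 0.0848
gripper_force: 0.0
time_s: 0.9
eef_pos: [0.4712, 0.222, 0.231]
tcp_rot: [3.142, -0.0, 2.676]
ft_force: [0.1, 0.8, 0.2]
width: 0.085
gripper_force: 0.0
time_s: 1.5
eef_pos: [0.5693, 0.0813, 0.2305]
tcp_rot: [-3.141, -0.002, 2.674]
ft_force: [-0.3, 0.2, 0.1]
width: 0.0847
gripper_force: 0.0
pos [0.5693 0.0813 0.2305] rpy [-1.800e+02 -1.000e-01  1.532e+02] q5 -1.08 F [-0.3  0.2  0.1] w 0.0847 t 1.5
shift [-0.0194 -0.0063  0.6126] roll 0
```

```bash
python3 -m handwheel '[[-0.02,-0.006,0.1,0],[-0.02,-0.006,0.25,0],[-0.02,-0.006,0.4,0],[-0.02,-0.006,0.52,0],[-0.02,-0.006,0.59,0],[-0.02,-0.006,0.61,0],[-0.02,-0.006,0.61,0]]'
python3 -m handwheel '[[0,0,0,0],[0,0,0,0],[0,0,0,0],[0,0,0,0],[0,0,0,0],[0,0,0,0],[0,0,0,0],[0,0,0,0]]' 30 45
python3 -m handwheel '[[0,0,-0.03,0],[0,0,-0.1,0],[0,0,-0.2,0],[0,0,-0.35,0],[0,0,-0.5,0],[0,0,-0.65,0],[0,0,-0.7,0],[0,0,-0.7,0]]'
python3 go.py .434 .315 .254
python3 - <<'E'
from station import robot
import cv2
cv2.imwrite("pics/g1.png",robot.snapshot("scene")["frame"][60:320,180:440])
E
```

```text
time_s: 2.2
eef_pos: [0.5717, 0.0802, 0.109]
tcp_rot: [-3.141, -0.001, 2.677]
ft_force: [-0.2, -1.0, 0.8]
width: 0.085
gripper_force: 0.0
time_s: 3.0
eef_pos: [0.5731, 0.0791, 0.1104]
tcp_rot: [3.141, 0.002, 2.676]
ft_force: [-0.5, -1.0, 4.9]
width: 0.0407
gripper_force: 45.7
time_s: 3.8
eef_pos: [0.5732, 0.0791, 0.2504]
tcp_rot: [3.14, 0.002, 2.676]
ft_force: [0.9, -0.1, -1.4]
width: 0.0411
gripper_force: 45.8
pos [0.5732 0.0791 0.2504] rpy [1.799e+02 1.000e-01 1.533e+02] q5 -1.09 F [ 0.9 -0.1 -1.4] w 0.0411 t 3.8
shift [ 1.1516  0.7411 -0.0196] roll 0
```

View pics/g1.png

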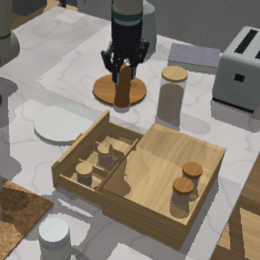

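The picture shows the mill held upright at (122,85) and both spice jars still standing in the drawer. Next I'll carry it to the board.

```bash
python3 -m handwheel '[[0.05,0.03,0,0],[0.16,0.1,0,0],[0.32,0.2,0,0],[0.48,0.31,0,0],[0.64,0.41,0,0],[0.8,0.515,0,0],[0.9,0.58,0,0],[0.94,0.605,0,0]]'
python3 -m handwheel '[[0.05,0.03,0,0],[0.12,0.08,0,0],[0.18,0.12,0,0],[0.21,0.136,0,0],[0.21,0.136,0,0],[0.21,0.136,0,0]]'
python3 go.py .434 .315 .1125
python3 - <<'E'
from station import robot
from h import *
s=robot.snapshot("scene");W=cloud(s);X,Y,Z=W[...,0],W[...,1],W[...,2]
m=(np.hypot(X-.434,Y-.315)<.04)&(Z>.05)&(Z<.25)
q=W[m];print("lowest z of mill",np.percentile(q[:,2],[0,1,3,10]).round(4),len(q), q[q[:,2]<.18].mean(0))
E
```

```text
time_s: 4.65
eef_pos: [0.4559, 0.2735, 0.2475]
tcp_rot: [-3.139, -0.004, 2.679]
ft_force: [-0.0, 0.1, -1.7]
width: 0.0411
gripper_force: 45.8
time_s: 5.25
eef_pos: [0.4339, 0.3144, 0.2492]
tcp_rot: [-3.141, 0.001, 2.676]
ft_force: [-1.2, -0.3, -2.4]
width: 0.0413
gripper_force: 45.8
pos [0.4339 0.3144 0.2492] rpy [-180.     0.   153.3] q5 -0.61 F [-1.2 -0.3 -2.4] w 0.0413 t 5.25
shift [0.0014 0.0034 0.6836] roll 0
lowest z of mill [0.1547 0.1574 0.1593 0.1661] 339 [0.43949119 0.29728743 0.16874957]
```

```bash
python3 -m handwheel '[[0,0,0.05,0],[0,0,0.15,0],[0,0,0.3,0],[0,0,0.45,0],[0,0,0.58,0],[0,0,0.65,0],[0,0,0.68,0],[0,0,0.68,0],[0,0,0.68,0]]'
python3 -m handwheel '[[0,0,0.005,0],[0,0,0.01,0],[0,0,0.015,0],[0,0,0.015,0],[0,0,0.015,0]]'
python3 go.py .434 .315 .1075
```

```text
time_s: 6.2
eef_pos: [0.4343, 0.315, 0.1139]
tcp_rot: [3.14, 0.001, 2.675]
ft_force: [0.5, 1.0, -2.2]
width: 0.0411
gripper_force: 45.8
time_s: 6.7
eef_pos: [0.4336, 0.3149, 0.1104]
tcp_rot: [3.141, 0.0, 2.676]
ft_force: [0.6, 0.6, -1.5]
width: 0.0413
gripper_force: 45.8
pos [0.4336 0.3149 0.1104] rpy [180.    0.  153.3] q5 -0.61 F [ 0.6  0.6 -1.5] w 0.0413 t 6.7
shift [-0.0014  0.0015  0.0147] roll 0
```

```bash
python3 -m handwheel '[[0,0,0.005,0],[0,0,0.01,0],[0,0,0.01,0],[0,0,0.01,0]]'; python3 -m handwheel '[[0,0,0.005,0],[0,0,0.005,0],[0,0,0.005,0]]'; python3 -m handwheel '[[0,0,0.005,0],[0,0,0.005,0],[0,0,0.005,0]]'
```

```text
time_s: 7.1
eef_pos: [0.4336, 0.3148, 0.1082]
tcp_rot: [-3.142, -0.0, 2.676]
ft_force: [0.3, -0.7, -0.9]
width: 0.0412
gripper_force: 45.9
time_s: 7.4
eef_pos: [0.4337, 0.3149, 0.1075]
tcp_rot: [3.141, 0.0, 2.676]
ft_force: [0.5, -0.5, -0.6]
width: 0.0411
gripper_force: 46.0
time_s: 7.7
eef_pos: [0.4338, 0.3149, 0.1074]
tcp_rot: [3.141, 0.001, 2.676]
ft_force: [-1.1, -1.7, 6.9]
width: 0.0411
gripper_force: 46.6
```

```bash
python3 -m handwheel '[[0,0,0,0],[0,0,0,0],[0,0,0,0],[0,0,0,0],[0,0,-0.01,0],[0,0,-0.01,0]]' 70
python3 -m handwheel '[[0,0,-0.05,0],[0,0,-0.15,0],[0,0,-0.3,0],[0,0,-0.5,0],[0,0,-0.65,0],[0,0,-0.65,0]]'
python3 - <<'E'
from station import robot
from h import *
s=robot.snapshot("scene");W=cloud(s);X,Y,Z=W[...,0],W[...,1],W[...,2]
m=(np.hypot(X-.434,Y-.315)<.04)&(Z>.025)&(Z<.17)
q=W[m];print("mill top",q[:,2].max().round(4),len(q))
for a in(.03,.06,.09,.12): k=q[abs(q[:,2]-a)<.015];print(a,k.mean(0).round(4))
cv2.imwrite("pics/g2.png",s["frame"][60:320,180:440])
E
python3 go.py .426 .115 .236 39.8
```

```text
time_s: 8.3
eef_pos: [0.4338, 0.3149, 0.1085]
tcp_rot: [3.141, 0.0, 2.676]
ft_force: [-0.2, -0.2, -0.2]
width: 0.0699
gripper_force: 0.0
time_s: 8.9
eef_pos: [0.4362, 0.3163, 0.244]
tcp_rot: [3.133, 0.006, 2.676]
ft_force: [0.9, -0.0, -0.1]
width: 0.0702
gripper_force: 0.0
mill top 0.1516 417
0.03 [0.441  0.2987 0.0352]
0.06 [0.4401 0.301  0.0598]
0.09 [0.4384 0.3011 0.0923]
0.12 [0.4406 0.3001 0.1228]
pos [0.4349 0.3155 0.2414] rpy [179.7   0.2 153.3] q5 -0.61 F [0.4 0.4 0.1] w 0.0698 t 8.95
shift [-0.4105 -0.916   0.0238] roll -0.1847
```

View pics/g2.png

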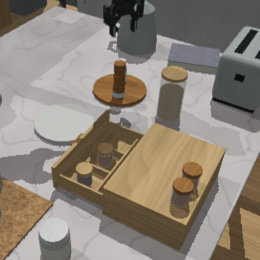

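The mill stands upright on the brown board at (120,82), released. Now to the jar.

```bash
python3 -m handwheel '[[-0.08,-0.18,0,0.023],[-0.16,-0.36,0,0.046],[-0.24,-0.54,0,0.069],[-0.32,-0.72,0,0.092],[-0.41,-0.91,0.02,0.115],[-0.41,-0.91,0.02,0.138]]' 62
python3 go.py .426 -.06 .236 39.8
```

```text
time_s: 9.55
eef_pos: [0.4235, 0.111, 0.2329]
tcp_rot: [-3.138, 0.002, 1.798]
ft_force: [-0.1, -0.1, -0.2]
width: 0.0621
gripper_force: 0.0
pos [0.4235 0.111  0.2329] rpy [-1.798e+02  1.000e-01  1.030e+02] q5 -0.13 F [-0.1 -0.1 -0.2] w 0.0621 t 9.55
shift [-0.8358 -0.1803 -0.0127] roll 0.1755
```

```bash
python3 go.py .426 -.06 .236 39.8|tail -1
```

```text
shift [-0.8358 -0.1803 -0.0127] roll 0.1755
```

```bash
python3 -m handwheel '[[-0.2,-0.04,0,0.023],[-0.4,-0.08,0,0.046],[-0.6,-0.13,-0.01,0.069],[-0.84,-0.18,-0.01,0.092],[-0.84,-0.18,-0.01,0.115],[-0.84,-0.18,-0.01,0.138],[-0.84,-0.18,-0.01,0.161],[-0.84,-0.18,-0.01,0.175],[-0.84,-0.18,-0.01,0.175]]'
python3 go.py .426 -.2 .236 39.8
```

```text
time_s: 10.45
eef_pos: [0.4289, -0.0562, 0.2353]
tcp_rot: [-3.139, 0.001, 0.709]
ft_force: [-0.1, 0.6, 0.3]
width: 0.0622
gripper_force: 0.0
pos [ 0.4289 -0.0562  0.2353] rpy [-1.799e+02  1.000e-01  4.060e+01] q5 0.57 F [-0.1  0.6  0.3] w 0.0622 t 10.45
shift [-0.4788  0.5362 -0.004 ] roll 0.0023
```

```bash
python3 -m handwheel '[[-0.15,0.17,0,0],[-0.3,0.34,0,0],[-0.46,0.525,0,0.002]]'
python3 -m handwheel '[[-0.15,0.17,0,0],[-0.3,0.34,0,0],[-0.46,0.525,0,0],[-0.46,0.525,0,0],[-0.46,0.525,0,0],[-0.46,0.525,0,0]]'
python3 go.py .4263 -.335 .236 39.8
python3 - <<'E'
from station import robot
from h import *
from scipy.spatial.transform import Rotation as R
o=robot.observe();s=robot.snapshot("wrist")
H=np.array(s["hand_eye"]);T=np.eye(4);T[:3,:3]=R.from_euler("xyz",o["tcp_rot"]).as_matrix();T[:3,3]=o["eef_pos"]
C=np.linalg.inv(T@H);s["R"]=C[:3,:3];s["t"]=C[:3,3];W=cloud(s)
m=sel(W,(.426,-.335),.055,.06,.08)
n,l,st,_=cv2.connectedComponentsWithStats(m.astype(np.uint8));k=1+st[1:,4].argmax()
q=W[l==k];print(cv2.minAreaRect(q[:,:2].astype(np.float32)),len(q),q.mean(0))
cv2.imwrite("pics/w1.png",s["frame"])
E
```

```text
time_s: 10.75
eef_pos: [0.4278, -0.1964, 0.2358]
tcp_rot: [-3.141, -0.0, 0.701]
ft_force: [0.7, 0.6, 0.6]
width: 0.0622
gripper_force: 0.0
time_s: 11.35
eef_pos: [0.4247, -0.3342, 0.2356]
tcp_rot: [-3.139, -0.0, 0.698]
ft_force: [-0.2, 0.2, 0.1]
width: 0.062
gripper_force: 0.0
pos [ 0.4247 -0.3342  0.2356] rpy [-179.9   -0.    40. ] q5 0.08 F [-0.2  0.2  0.1] w 0.062 t 11.35
shift [ 0.0036  0.0081 -0.0018] roll 0.0005
((0.4256598949432373, -0.3364136517047882), (0.0617455393075943, 0.041644539684057236), 39.247642517089844) 2944 [ 0.42651899 -0.33537004  0.06991797]
```

View pics/w1.png

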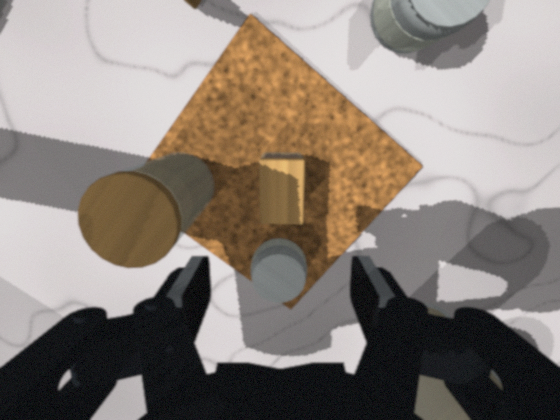

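The wrist view confirms it: the jar lid is at (283,190), with the canister (130,215) on the left and the tin (278,270) below, both clear of the fingers. Now I'll go down and grip.

```bash
python3 -m handwheel '[[0,0.011,0.1,0],[0,0.011,0.25,0],[0,0.011,0.45,0],[0,0.011,0.6,0],[0,0.011,0.75,0],[0,0.011,0.88,0],[0,0.011,0.96,0],[0,0.011,1.0,0],[0,0.011,1.0,0],[0,0.011,1.0,0]]'
python3 -m handwheel '[[0,0,0,0],[0,0,0,0],[0,0,0,0],[0,0,0,0],[0,0,0,0],[0,0,0,0]]' 30 40
python3 -m handwheel '[[0,0,-0.02,0],[0,0,-0.06,0],[0,0,-0.15,0],[0,0,-0.3,0],[0,0,-0.5,0],[0,0,-0.7,0],[0,0,-0.85,0],[0,0,-0.9,0],[0,0,-0.9,0]]'
python3 go.py .426 -.15 .214 1
```

```text
time_s: 12.4
eef_pos: [0.4272, -0.3371, 0.0372]
tcp_rot: [3.14, -0.0, 0.698]
ft_force: [-0.2, -0.5, 0.7]
width: 0.062
gripper_force: 0.0
time_s: 13.0
eef_pos: [0.4271, -0.3376, 0.0376]
tcp_rot: [3.14, -0.001, 0.697]
ft_force: [-0.7, 0.9, 6.3]
width: 0.0414
gripper_force: 42.3
time_s: 13.9
eef_pos: [0.4269, -0.3377, 0.2176]
tcp_rot: [3.139, -0.0, 0.697]
ft_force: [0.1, 0.4, -1.8]
width: 0.0418
gripper_force: 41.6
pos [ 0.4269 -0.3377  0.2176] rpy [179.8  -0.   39.9] q5 0.08 F [ 0.1  0.4 -1.8] w 0.0418 t 13.9
shift [ 0.5985 -0.7229  0.016 ] roll 0.1081
```

```bash
python3 -m handwheel '[[0.06,-0.04,0,0.01],[0.2,-0.12,0,0.03],[0.4,-0.25,0,0.05],[0.6,-0.37,0,0.07],[0.78,-0.48,0,0.09],[0.84,-0.52,0,0.108],[0.84,-0.52,0,0.108],[0.84,-0.52,0,0.108]]'
python3 go.py .53 .01 .214 1; python3 go.py .563 .0755 .214 1|tail -1
```

```text
time_s: 14.7
eef_pos: [0.4877, -0.1496, 0.2146]
tcp_rot: [-3.141, 0.003, 0.021]
ft_force: [-0.0, 0.9, -1.4]
width: 0.0414
gripper_force: 41.5
pos [ 0.4877 -0.1496  0.2146] rpy [-180.     0.2    1.2] q5 1.12 F [-0.   0.9 -1.4] w 0.0414 t 14.7
shift [ 0.2281 -0.7932  0.0026] roll 0.0006
shift [ 0.4    -1.1172  0.0023] roll 0.0006
```

```bash
python3 -m handwheel '[[0.03,-0.08,0,0],[0.1,-0.25,0,0],[0.18,-0.48,0,0],[0.26,-0.72,0,0],[0.3,-0.85,0,0],[0.32,-0.9,0,0],[0.32,-0.9,0,0]]'
python3 -m handwheel '[[0.04,-0.1,0,0],[0.08,-0.2,0,0],[0.08,-0.217,0,0],[0.08,-0.217,0,0],[0.08,-0.217,0,0]]'
python3 go.py .563 .0755 .0535 1
python3 - <<'E'
from station import robot
from h import *
s=robot.snapshot("top");W=cloud(s);X,Y,Z=W[...,0],W[...,1],W[...,2]
m=(abs(Z-.092)<.008)&(X>.43)&(X<.54)&(Y>-.18)&(Y<.15);q=W[m]
print("front",cv2.minAreaRect(q[:,:2].astype(np.float32)),len(q))
s=robot.snapshot("scene");W=cloud(s);X,Y,Z=W[...,0],W[...,1],W[...,2]
m=(np.hypot(X-.563,Y-.0755)<.05)&(Z>.11)&(Z<.3);q=W[m];print("jar low z",np.percentile(q[:,2],[0,1,3]).round(4))
m=(Z>.185)&(Z<.24)&m;print(cv2.minAreaRect(W[m][:,:2].astype(np.float32)))
E
```

```text
time_s: 15.4
eef_pos: [0.5495, 0.0311, 0.2154]
tcp_rot: [3.141, 0.001, 0.02]
ft_force: [-0.7, -0.2, -1.9]
width: 0.0415
gripper_force: 41.5
time_s: 15.9
eef_pos: [0.5641, 0.0733, 0.2161]
tcp_rot: [3.14, 0.001, 0.017]
ft_force: [-0.5, 0.6, -0.6]
width: 0.0414
gripper_force: 41.6
pos [0.5641 0.0733 0.2161] rpy [1.799e+02 1.000e-01 1.000e+00] q5 1.56 F [-0.5  0.6 -0.6] w 0.0414 t 15.9
shift [-0.0045 -0.0122  0.813 ] roll -0.0001
front ((0.5036543607711792, -0.016909629106521606), (0.012115082703530788, 0.29269593954086304), 1.1417884826660156) 461
jar low z [0.1862 0.188  0.1909]
((0.5735112428665161, 0.05773613601922989), (0.07281314581632614, 0.03523360565304756), 33.45521545410156)
```

```bash
python3 -m handwheel '[[0,0,0.05,0],[0,0,0.15,0],[0,0,0.3,0],[0,0,0.45,0],[0,0,0.58,0],[0,0,0.7,0],[0,0,0.77,0],[0,0,0.8,0],[0,0,0.82,0],[0,0,0.82,0],[0,0,0.82,0]]'
python3 -m handwheel '[[0,0,0.005,0],[0,0,0.01,0],[0,0,0.01,0],[0,0,0.01,0]]'
```

```text
time_s: 17.1
eef_pos: [0.5652, 0.0751, 0.053]
tcp_rot: [-3.142, -0.002, 0.018]
ft_force: [-1.2, -0.7, -0.7]
width: 0.0417
gripper_force: 41.5
time_s: 17.5
eef_pos: [0.5647, 0.0752, 0.0505]
tcp_rot: [-3.142, -0.0, 0.018]
ft_force: [-0.7, 0.1, -0.6]
width: 0.0417
gripper_force: 41.5
```

```bash
python3 -m handwheel '[[0,0,0.005,0],[0,0,0.01,0],[0,0,0.01,0],[0,0,0.01,0]]'; python3 -m handwheel '[[0,0,0.005,0],[0,0,0.005,0],[0,0,0.005,0]]'
```

```text
time_s: 17.9
eef_pos: [0.5646, 0.0752, 0.0482]
tcp_rot: [-3.141, 0.0, 0.018]
ft_force: [-0.3, -0.2, -1.7]
width: 0.0413
gripper_force: 41.5
time_s: 18.2
eef_pos: [0.5648, 0.0752, 0.0476]
tcp_rot: [-3.142, -0.001, 0.018]
ft_force: [0.1, -0.3, 1.1]
width: 0.0413
gripper_force: 41.7
```

```bash
python3 -m handwheel '[[0,0,0.005,0],[0,0,0.005,0],[0,0,0.005,0]]'
```

```text
time_s: 18.5
eef_pos: [0.5652, 0.0752, 0.0475]
tcp_rot: [-3.142, -0.002, 0.018]
ft_force: [-1.6, 0.5, 7.0]
width: 0.0414
gripper_force: 42.4
```

```bash
python3 -m handwheel '[[0,0,0,0],[0,0,0,0],[0,0,0,0],[0,0,0,0],[0,0,-0.01,0],[0,0,-0.01,0]]' 53
python3 -m handwheel '[[0,0,-0.05,0],[0,0,-0.12,0],[0,0,-0.25,0],[0,0,-0.45,0],[0,0,-0.65,0],[0,0,-0.75,0],[0,0,-0.75,0]]'
python3 - <<'E'
from station import robot
from h import *
s=robot.snapshot("scene");W=cloud(s);X,Y,Z=W[...,0],W[...,1],W[...,2]
m=(np.hypot(X-.565,Y-.075)<.045)&(Z>.07)&(Z<.09);q=W[m];print("lid",cv2.minAreaRect(q[:,:2].astype(np.float32)),q[:,2].max(),len(q))
cv2.imwrite("pics/g3.png",cv2.resize(s["frame"][120:320,200:440],None,fx=2,fy=2))
E
python3 go.py .44 -.0135 .2 91
```

```text
time_s: 19.1
eef_pos: [0.5648, 0.0752, 0.0485]
tcp_rot: [-3.142, -0.0, 0.018]
ft_force: [0.6, 0.5, -0.3]
width: 0.0531
gripper_force: 0.0
time_s: 19.8
eef_pos: [0.5669, 0.0752, 0.2029]
tcp_rot: [-3.142, -0.009, 0.018]
ft_force: [0.0, -0.3, -0.6]
width: 0.0528
gripper_force: 0.0
lid ((0.5662342309951782, 0.07368101179599762), (0.06324994564056396, 0.04712818190455437), 2.8079254627227783) 0.08293144662885621 242
pos [0.5655 0.0752 0.2004] rpy [-180.    -0.2    1. ] q5 1.56 F [ 0.2  1.3 -0.8] w 0.0529 t 19.85
shift [-6.353e-01  4.321e-01 -6.000e-04] roll -0.2499
```

View pics/g3.png

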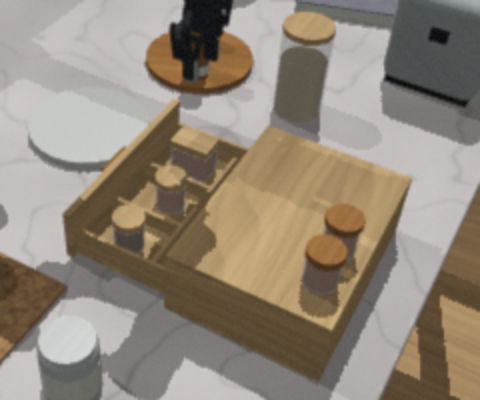

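The jar stands in the left bay at (193,155), with the spice jars at (170,190) and (128,228) undisturbed. Next I'll go in front of the lip with the fingers shut and push.

```bash
python3 -m handwheel '[[-0.2,0.14,0,0],[-0.4,0.28,0,0],[-0.6,0.42,0,0],[-0.635,0.445,0,0],[-0.635,0.445,0,0]]' 0 20
python3 -m handwheel '[[0,0,0.2,0],[0,0,0.4,0],[0,0,0.6,0],[0,0,0.72,0],[0,0,0.75,0],[0,0,0.75,0],[0,0,0.75,0]]'
python3 go.py .614 -.0125 .05
```

```text
time_s: 20.35
eef_pos: [0.4373, -0.0165, 0.1974]
tcp_rot: [-3.141, 0.002, 0.016]
ft_force: [0.0, 0.6, 0.2]
width: 0.0
gripper_force: 0.0
time_s: 21.05
eef_pos: [0.4409, -0.016, 0.049]
tcp_rot: [3.141, -0.002, 0.018]
ft_force: [0.7, -1.1, 0.6]
width: 0.0
gripper_force: 0.0
pos [ 0.4409 -0.016   0.049 ] rpy [ 1.8e+02 -1.0e-01  1.1e+00] q5 1.36 F [ 0.7 -1.1  0.6] w 0.0 t 21.05
shift [ 0.8659 -0.0016 -0.0032] roll 0
```

```bash
python3 -m handwheel '[[0.04,0,0,0],[0.07,0,0,0],[0.09,0,0,0],[0.11,0,0,0],[0.13,0,0,0],[0.15,0,0,0],[0.17,0,0,0],[0.2,0,0,0],[0.23,0,0,0],[0.26,0,0,0],[0.29,0,0,0],[0.32,0,0,0]]'
python3 -m handwheel '[[0.03,0,0,0],[0.06,0,0,0],[0.09,0,0,0],[0.12,0,0,0],[0.15,0,0,0],[0.18,0,0,0],[0.21,0,0,0],[0.24,0,0,0],[0.27,0,0,0],[0.3,0,0,0],[0.33,0,0,0],[0.36,0,0,0]]'
python3 go.py .614 -.0125 .05
```

```text
time_s: 22.25
eef_pos: [0.5036, -0.0147, 0.0481]
tcp_rot: [-3.141, 0.0, 0.018]
ft_force: [-2.1, 1.8, -0.3]
width: 0.0001
gripper_force: 1.1
time_s: 23.45
eef_pos: [0.5757, -0.0136, 0.0483]
tcp_rot: [-3.141, -0.0, 0.018]
ft_force: [-1.9, 2.0, -0.9]
width: 0.0001
gripper_force: 1.1
pos [ 0.5757 -0.0136  0.0483] rpy [-180.   -0.    1.] q5 1.41 F [-1.9  2.  -0.9] w 0.0001 t 23.45
shift [ 0.1914 -0.0022 -0.0084] roll 0
```

```bash
python3 -m handwheel '[[0.02,0,0,0],[0.04,0,0,0],[0.06,0,0,0],[0.08,0,0,0],[0.1,0,0,0],[0.115,0,0,0],[0.13,0,0,0],[0.14,0,0,0],[0.15,0,0,0],[0.15,0,0,0]]'
python3 -m handwheel '[[0.01,0,0,0],[0.02,0,0,0],[0.025,0,0,0],[0.025,0,0,0]]'
```

```text
time_s: 24.45
eef_pos: [0.6059, -0.0132, 0.0484]
tcp_rot: [3.141, -0.001, 0.018]
ft_force: [-0.3, 1.4, 0.2]
width: -0.0002
gripper_force: 0.3
time_s: 24.85
eef_pos: [0.6106, -0.0131, 0.0484]
tcp_rot: [3.142, -0.001, 0.018]
ft_force: [-1.7, 0.0, -0.2]
width: -0.0002
gripper_force: 0.6
```

```bash
for i in 1 2 3; do python3 -m handwheel '[[0.005,0,0,0],[0.01,0,0,0],[0.01,0,0,0]]' | sed -n 2,4p; done
```

```text
eef_pos: [0.6125, -0.0131, 0.0484]
tcp_rot: [3.142, -0.0, 0.018]
ft_force: [-0.3, -0.0, 1.2]
eef_pos: [0.6135, -0.013, 0.0483]
tcp_rot: [3.142, 0.001, 0.018]
ft_force: [-4.6, -0.4, 2.2]
eef_pos: [0.6135, -0.013, 0.0483]
tcp_rot: [3.142, 0.006, 0.018]
ft_force: [-7.6, -1.5, 6.7]
```

```bash
python3 -m handwheel '[[-0.02,0,0,0],[-0.1,0,0,0],[-0.3,0,0,0],[-0.5,0,0,0],[-0.7,0,-0.1,0],[-0.75,0,-0.4,0],[-0.75,0,-0.7,0],[-0.75,0,-0.7,0],[-0.75,0,-0.7,0]]'
python3 - <<'E'
from station import robot
from h import *
s=robot.snapshot("top");W=cloud(s);X,Y,Z=W[...,0],W[...,1],W[...,2]
m=(abs(Z-.092)<.005)&(X>.58)&(X<.655)&(Y>-.18)&(Y<.15);q=W[m]
print("front",cv2.minAreaRect(q[:,:2].astype(np.float32)),len(q))
print("mill",circ(W,tuple(int(v) for v in np.argwhere(sel(W,(.434,.315),.01,.13,.17))[0][::-1]),.12,.17,.05))
s=robot.snapshot("scene");cv2.imwrite("pics/g4.png",s["frame"])
E
```

```text
time_s: 26.65
eef_pos: [0.47, -0.0161, 0.1925]
tcp_rot: [3.14, -0.012, 0.018]
ft_force: [0.4, 0.7, 0.5]
width: 0.0001
gripper_force: 0.0
front ((0.6503678560256958, -0.01140090823173523), (0.011715822853147984, 0.29498863220214844), 0.759826123714447) 406
mill [4.328e-01 3.150e-01 2.180e-02 4.333e-01 3.120e-01 1.464e-01 2.730e+02]
```

View pics/g4.png

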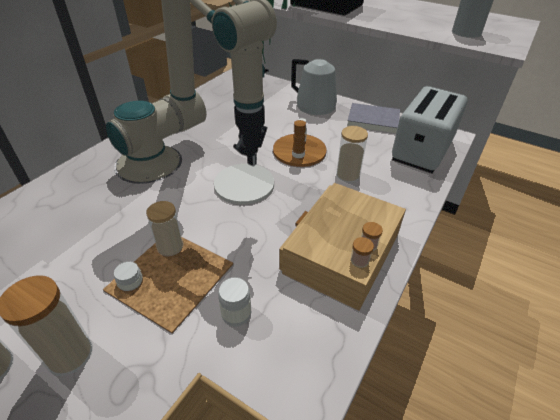

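The drawer is flush at (300,215), the mill is upright on the board at (298,140), and everything else stands where it was. The push stalled at the stop, at 7.6 N against 2 N of friction.

```bash
python3 -c "
from station import robot
print(robot.sign_off())"
```

```text
the job is handed in; nothing more can be done
None
```

I handed the job in at about 27 s: the mill stands upright on the brown board, the rectangular jar is in the freed +y compartment, and the drawer is pushed shut to its stop; the sign-off gave no verdict.

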